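# Turn a scoop blank over in the slide-jaw carving fixture

### The job

The scoop blank stands on its edge in the carving fixture. Slide the jaw back, tip the blank over onto its flat back so that its round hollow faces up, and slide the jaw in again until the block end of the blank sits snugly between the two jaws, square to them and flat on the bed. Leave the bowl, the mallet and the stacked wood where they are.

Things in the scene. Friction and masses are not known exactly. Their poses are not given: they have to be found in the camera images.
- fixture: Wooden carving fixture, fixed to the table. Origin: centre of its underside, z up. Bed: plywood board 120 (x) by 270 (y) by 20 mm thick. At its -y end the fixed jaw, a bar 100 mm long (x) and 30 mm thick (y), inner face at y = -105 mm, top at z = 46 mm (26 mm above the bed). The sliding jaw faces it and slides along y.
- jaw (a joint): Sliding jaw position in m; 0 to 0.095, growing as the jaw moves to the fixture's +y (opens). The clear opening between the jaw faces is 30 mm + this value. It stays where it is left; it takes about 4 N to slide. The jaw block is 100 mm (x) by 85 mm (y) and its top is also 46 mm above the table.
- grip (a point): Point in the middle of the sliding jaw's upright grip board, which is 40 mm wide (fixture x), 24 mm thick (fixture y) and stands from the jaw block's top (46 mm) to 98 mm above the table. The point is 75 mm above the table and 60 mm behind the jaw's inner face; it moves with the jaw.
- blank_mid (a point): Centre of the block end of the loose wooden scoop blank (about 0.2 kg): block 90 (x) by 70 (y) by 30 mm (z), a round hollow 50 mm across and 14 mm deep in its +z face; the -z face is the flat back. A handle 26 mm wide (y), 22 mm thick, runs along +x to 125 mm from this point, flush with the back. Lying flat on the bed, this point is 15 mm above the bed.
- blank: The same blank, same origin and axes. It starts unfastened on the bed, on a long edge (its y up, 70 mm tall, origin 35 mm above the bed), the hollow side against the fixed jaw (within 1 mm), handle along the fixture's +x. Tipped by its top away from the fixed jaw it lands hollow up, 30 to 100 mm off that jaw: the sliding jaw must be that far back.
- bowl_mid (a point): Middle, half-way up, of a loose turned wooden bowl, 130 mm across and 50 mm high: a bystander.
- mallet: Loose wooden mallet lying on the table, 240 mm long: a bystander.
- stack: Loose stack of sawn wood, 120 by 60 by 60 mm high, one piece: a bystander. Origin at the centre of its underside.
There are look-alikes about, which are no part of the job. Leave any purple or turquoise look-alike of the blank alone.

How it is judged:
By the outcome, as a careful person would: the job done as asked, in the order asked, and still so for the second after the job is handed in, with the robot touching nothing.
It also fails if it takes over 58 s, if anything falls off the work surface, if the arm or the gripper's body presses on something with over 40 N, if the wrist force passes 120 N, or if a joint passes its speed limit or range.

### The arm

A 7-joint arm with a two-finger parallel gripper is mounted at the origin on the work surface. World frame = base frame: x ahead of the robot, y to its left, z up, the work surface at z = 0. Lengths are in m, angles in rad, forces in N, time in s.
With the tool pointing down it reaches from about 0.4 to 0.875 m from the base axis. Payload 4.4 kg.
Tool frame: the origin (TCP) lies at the very end of the fingers, on their centre line; the grasp point (between the pads) lies 19 mm behind it; x points along the fingers, z is the direction in which the jaws open and shut, and the axes are right-handed (so a half turn about x gives the same grasp; the last joint's range is limited). The gripper opens to 85 mm and grips with 20 to 120 N. Pads are 22 mm wide; open, the fingers measure 114 mm over their backs; the gripper's body (76 mm by 85 mm) begins 54 mm behind the grasp point. The pads swing forward as they close: fully open they stand 13 mm farther back than shut.
Start: joints at [-0.066, 0.628, 0.038, 1.517, -0.027, 0.996, -0.02], TCP at [0.65, 0, 0.231] pointing down, gripper open.
Joint ranges: [-3.06, 3.06], [-0.37, 2.12], [-1.25, 1.32], [0.18, 2.47], [-1.1, 4.24], [0.23, 1.98], [-2.94, 2.94]. Speed limits (rad/s): [2.57, 2.57, 3.14, 3.14, 3.14, 3.14, 3.14].

### API

Orientations are given as a unit quaternion [x, y, z, w].
In Python, from rig import env gives the robot as it stands.
- The arm moves only by the shell command python3 -m creep 'ROWS'. ROWS is JSON, a list of rows, each a list of 3 entries, a list of its own where there are three numbers: the turn, a rotation vector about the tool's x, y, z in degrees, then the shift along the tool's x, y, z in cm, then the gripper's target within -1 to 1 (fully open at 1, half-way at 0, shut at -1). In form: [[[ax, ay, az], [dx, dy, dz], fingers], ...]. A call has 1 to 12 rows; each row shifts and turns the commanded pose from where the row before left it, along the tool's axes as they then stand; what a row does not reach is not made up. A row lasts 1/8 s, in which the tool goes at most 62.5 mm and 10.7 degrees, less where a joint would pass 70% of its speed; a pose out of reach is approached as far as the arm can. A call with a gripper value outside its range is refused whole. The fingers move at their own pace and stop on an object; the grip force is fixed at half the most. Time passes only in rows, so rows that do not move let the fingers close. It gives the time, the measured TCP pose, the force and the opening at its end, in the units of the state.
- env.state(): the state, without advancing time (a new reading comes with each control period).
- env.capture(name): name is "scene" or "side" or "wrist"; returns a dict with "img" (420x560x3 uint8, red, green, blue), "mtx" (3x3 intrinsics, pixels), "cam_to_world" (4x4, takes a point from camera to world coordinates); the wrist camera has in their place "hand_eye" (4x4, takes a point from camera to tool coordinates, whose origin is the TCP and whose axes are the tool frame's). Camera axes: x right, y up, looking along -z (the intrinsics and any distortion apply to the point x, -y, -z); pixel columns grow to the right and rows downward; lengths in m; the calibration is good to about 2 mm. A picture is of the moment at which its call begins: read the wrist's pose just before it. There is no depth.
- env.close_job(): hands the job in, once; it reports no verdict.
Trained networks look in a picture, given as the dict that the camera call returned (one of the last four; its "shot" number tells which), for a name from the list of things; names that differ only in an ending like _2 or _b are one class to them, and where a whole thing is asked for, a point or a joint stands for the part that bears it (a point fixed in the world has none). Each returns a list of dicts, best first, with "score" (0 to 1); they miss things now and then, are a little off and sometimes report something else, mostly with a low value. They report only what shows in the picture. A call takes as long as a camera call. They do not tell look-alikes from the thing itself.
- env.find_in(label, picture): "box" ([left, top, right, bottom] as shares, 0 to 1, of the picture: columns of its width, rows of its height, round what is visible of it).
- env.outline_of(label, picture): "pixels" (420x560 bool, what is visible of it) and "box" ([left, top, right, bottom] as shares, 0 to 1, of the picture: columns of its width, rows of its height, round what is visible of it).
The state is a dict: "time": time; "joint_pos": joint angles; "qvel": joint speeds; "joint_efforts": joint torques, N m; "eef_pos": TCP position; "eef_rot": TCP orientation; "ft_force": force on the tool from outside, world axes, zero at the start; "wrist_torque": the same for the moment, N m; "finger_gap": finger opening in m.
Only numpy, scipy, OpenCV 4.12 (cv2) and the standard library are available. Lean on these libraries where they do the work, as an engineer would, in place of code of your own. Each camera call takes 0.05 s, during which the arm holds its last target.

## Working session

There is one attempt and no reset: what is moved stays moved. The work goes in short steps, Python scripts to look and compute and a shell command to move; the robot and the scene stay as the last step left them, time stands still between calls to the robot, and variables do not carry over. Pictures are saved under pics/ and viewed, and the job is handed in when it is done.

```bash
ls; mkdir -p pics; python3 - <<'E'
from rig import env
import cv2
s=env.state(); print({k:(s[k]) for k in ('time','eef_pos','eef_rot','finger_gap','ft_force')})
for n in('scene','side','wrist'):
    c=env.capture(n); cv2.imwrite(f'pics/{n}0.png',c['img'][:,:,::-1]); print(n,c['mtx'].tolist() if hasattr(c['mtx'],'tolist') else c['mtx'],c.keys())
    for l in('fixture','jaw','blank','grip','bowl_mid','mallet','stack'):
        r=env.find_in(l,c); print(l,[(round(d['score'],2),[round(float(v)*(560 if i%2==0 else 420)) for i,v in enumerate(d['box'])]) for d in r[:4]])
E
```

```text
pics
{'time': 0.0, 'eef_pos': array([6.49359594e-01, 3.56487938e-05, 2.30390862e-01]), 'eef_rot': array([-2.06336438e-05,  7.07783801e-01,  6.11597193e-06,  7.06429112e-01]), 'finger_gap': 0.08528759092240386, 'ft_force': array([0.44507925, 0.37686119, 0.40192882])}
scene [[533.6307577140653, 0.0, 278.6735300854429], [0.0, 533.6307577140653, 204.89845369050335], [0.0, 0.0, 1.0]] dict_keys(['img', 'mtx', 'cam_to_world', 'shot'])
fixture [(0.72, [226, 184, 319, 230])]
jaw [(0.59, [253, 183, 282, 222]), (0.51, [233, 177, 249, 230]), (0.24, [400, 247, 448, 291])]
blank [(0.94, [276, 134, 305, 165]), (0.7, [134, 206, 170, 250]), (0.58, [231, 186, 251, 225])]
grip [(0.93, [251, 187, 283, 220])]
bowl_mid [(0.74, [399, 250, 449, 291])]
mallet [(0.79, [193, 125, 237, 174])]
stack [(0.86, [160, 161, 203, 196])]
side [[435.76199403031427, 0.0, 283.7522886501633], [0.0, 435.76199403031427, 210.06502746905963], [0.0, 0.0, 1.0]] dict_keys(['img', 'mtx', 'cam_to_world', 'shot'])
fixture [(0.72, [263, 192, 334, 251])]
jaw [(0.86, [276, 188, 316, 223])]
blank [(0.98, [365, 176, 378, 215]), (0.94, [212, 163, 242, 193]), (0.91, [252, 178, 306, 208])]
grip [(0.62, [278, 194, 314, 223])]
bowl_mid [(0.6, [272, 310, 328, 362])]
mallet [(0.95, [312, 163, 373, 181])]
stack [(0.88, [268, 154, 302, 181])]
wrist [[370.75359106268303, 0.0, 279.93320693522395], [0.0, 370.75359106268303, 216.97767844205512], [0.0, 0.0, 1.0]] dict_keys(['img', 'mtx', 'hand_eye', 'shot'])
fixture [(0.57, [29, 65, 286, 362])]
jaw [(0.97, [101, 176, 239, 293])]
blank [(0.57, [149, 241, 312, 371])]
grip [(0.79, [96, 176, 239, 292])]
bowl_mid []
mallet []
stack []
```

View pics/scene0.png

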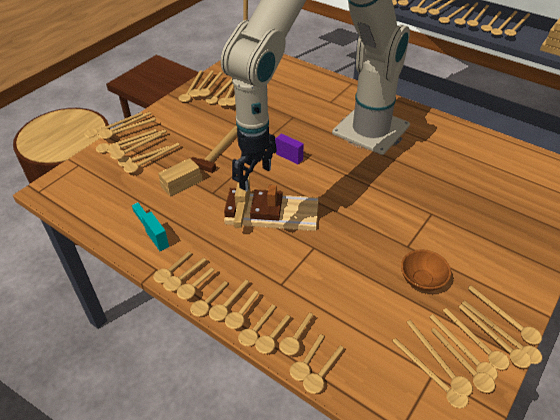

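View pics/side0.png

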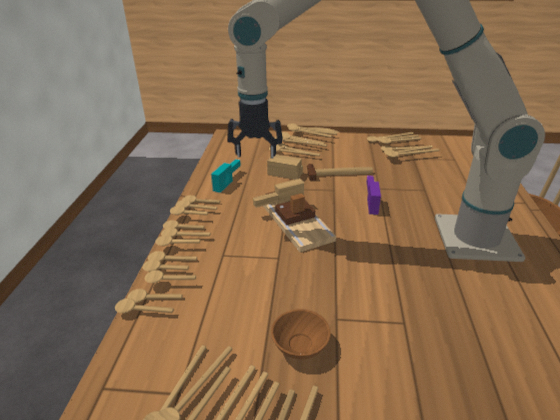

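View pics/wrist0.png

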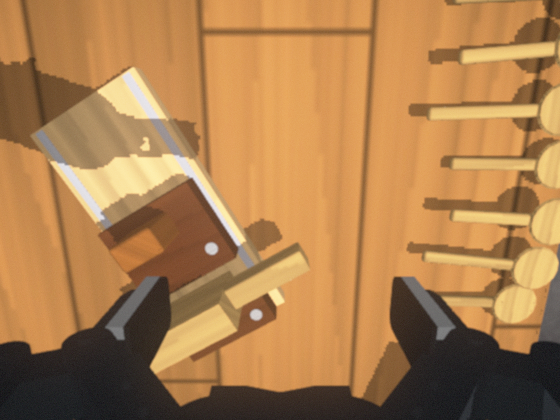

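```bash
python3 - <<'E'
from rig import env
c=env.capture('wrist'); print(c['hand_eye'])
for n in('scene','side'): print(env.capture(n)['cam_to_world'])
E
```

```text
[[ 1.19110042e-03  2.72523990e-01 -9.62148251e-01 -1.42862797e-01]
 [-9.07663742e-04  9.62148831e-01  2.72523031e-01  6.98868249e-02]
 [ 9.99998879e-01  5.48704785e-04  1.39337602e-03 -1.00039293e-03]
 [ 0.00000000e+00  0.00000000e+00  0.00000000e+00  1.00000000e+00]]
[[-0.59062179 -0.57874971  0.56232969  1.41838811]
 [ 0.80688562 -0.41486539  0.42050244  0.64542851]
 [-0.01007454  0.70209364  0.71201336  1.16051676]
 [ 0.          0.          0.          1.        ]]
[[-0.99629368  0.04094526 -0.07564648  0.47440639]
 [-0.08566199 -0.55209836  0.82936688  1.07782746]
 [-0.00780565  0.83277301  0.55355956  0.78920317]
 [ 0.          0.          0.          1.        ]]
```

The true blank is the natural-wood one in the fixture: scene (240,205), side (280,193), wrist (230,310). Look-alikes are turquoise at scene (150,226) and purple at scene (289,148). The handled spoons at the edges and the stack (180,177) and mallet are also natural wood, but none of them is in the fixture. Next I'll measure the fixture pose.

```bash
cat > h.py <<'E'
from rig import env
import numpy as np, cv2
from scipy.spatial.transform import Rotation as R
def cam(name):
    s=env.state(); c=env.capture(name)
    if name=='wrist':
        T=np.eye(4);T[:3,:3]=R.from_quat(s['eef_rot']).as_matrix();T[:3,3]=s['eef_pos'];c['T']=T@c['hand_eye']
    else: c['T']=np.array(c['cam_to_world'])
    return c
def ray(c,px,z):
    K=c['mtx'];d=np.array([(px[0]-K[0,2])/K[0,0],-(px[1]-K[1,2])/K[1,1],-1]);d=c['T'][:3,:3]@d;o=c['T'][:3,3]
    return o+d*(z-o[2])/d[2]
def proj(c,P):
    P=np.atleast_2d(P);q=(P-c['T'][:3,3])@c['T'][:3,:3];K=c['mtx']
    return np.c_[K[0,0]*q[:,0]/-q[:,2]+K[0,2],K[1,1]*-q[:,1]/-q[:,2]+K[1,2]]
def save(c,name,box=None,s=1,pts=None):
    im=c['img'][:,:,::-1].copy()
    if pts is not None:
        for p in pts: cv2.circle(im,(int(round(p[0])),int(round(p[1]))),1,(0,0,255),-1)
    if box: im=im[box[1]:box[3],box[0]:box[2]]
    cv2.imwrite('pics/'+name,cv2.resize(im,None,fx=s,fy=s,interpolation=cv2.INTER_CUBIC))
def st():
    s=env.state();print('t',round(s['time'],2),'p',s['eef_pos'].round(4),'q',s['eef_rot'].round(4),'F',s['ft_force'].round(1),'gap',round(s['finger_gap'],4));return s
E
python3 - <<'E'
from h import *
c=cam('wrist')
for n,p,z in [('bed+x+y',(135,67),.02),('bed-x+y',(33,135),.02),('bed+x-y',(283,300),.02),('fixedjaw +x end top',(277,318),.046),('jaw top +x+y',(193,180),.046),('jaw top +x inner',(238,247),.046),('jaw -x +y',(99,234),.046)]:
    print(n,ray(c,p,z).round(4))
save(c,'w1.png',(20,50,330,400),1.7)
c=cam('scene');save(c,'s1.png',(200,150,340,250),5)
E
```

```text
bed+x+y [0.5194 0.1086 0.02  ]
bed-x+y [0.4176 0.0494 0.02  ]
bed+x-y [ 0.6516 -0.1219  0.02  ]
fixedjaw +x end top [ 0.6455 -0.1278  0.046 ]
jaw top +x+y [0.5707 0.0114 0.046 ]
jaw top +x inner [ 0.609  -0.0524  0.046 ]
jaw -x +y [ 0.4797 -0.0395  0.046 ]
```

View pics/w1.png

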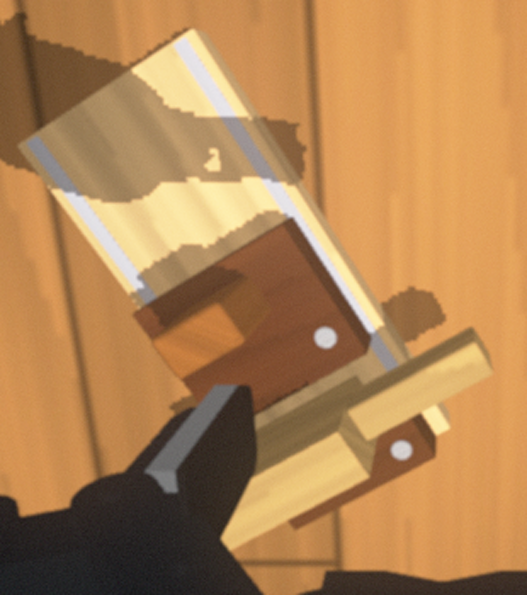

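View pics/s1.png

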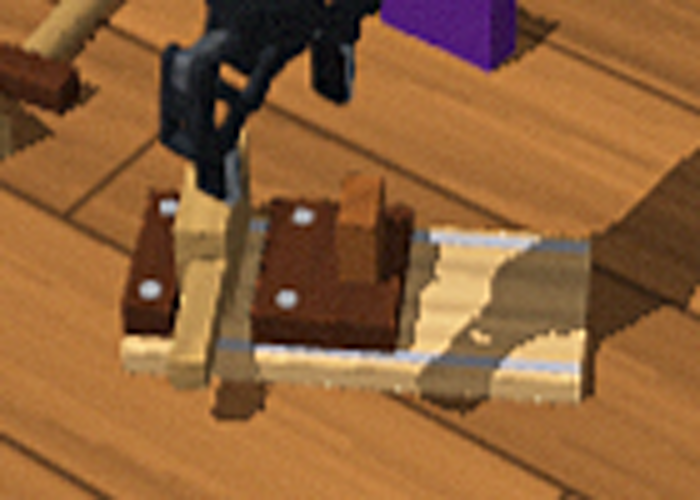

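```bash
cat > fit.py <<'E'
from h import *
from scipy.optimize import least_squares
def F2W(p,f):
    c,s=np.cos(p[2]),np.sin(p[2]);return np.array([p[0]+c*f[0]-s*f[1],p[1]+s*f[0]+c*f[1],f[2]])
E
python3 - <<'E'
from fit import *
w=cam('wrist');s=cam('scene')
def pts(q):
    j=-.075+q
    return [(w,(134.7,66.5),(.06,.135,.02)),(w,(31.8,135.3),(-.06,.135,.02)),(w,(191.8,178.2),(.05,j+.085,.046)),(w,(236.5,257-3),(.05,j,.046)),(w,(99.4,233.5),(-.05,j+.085,.046)),(w,(275.9,316.5),(.05,-.135,.046)),
    (s,(316.4,223),(.06,.135,.02)),(s,(318,198),(-.06,.135,.02)),(s,(251,213.6),(.05,j,.046)),(s,(252.6,190),(-.05,j,.046)),(s,(279.6,216),(.05,j+.085,.046)),(s,(225,212),(.05,-.135,.046)),(s,(230,188.4),(-.05,-.135,.046))]
def res(p): return np.concatenate([(proj(c,F2W(p,f))[0]-u)*(1 if c is w else 1) for c,u,f in pts(p[3])])
r=least_squares(res,[.56,-.03,.52,.02],loss='soft_l1');print(r.x,np.degrees(r.x[2]));print(res(r.x).reshape(-1,2).round(1))
np.save('fx.npy',r.x); p=r.x;j=-.075+p[3]
print('grip',F2W(p,(0,j+.06,.075)),'fixedface',F2W(p,(0,-.105,.046)),'blank0',F2W(p,(0,-.09,.055)))
q=[proj(w,F2W(p,f))[0] for f in [(.06,.135,.02),(-.06,.135,.02),(.06,-.135,.02),(.05,j,.046),(.05,-.105,.046),(.05,-.135,.046),(.02,j+.048,.098),(.02,j+.072,.098),(.045,-.105,.09),(.125,-.105+.008,.068),(.125,-.105+.030,.068)]]
save(w,'w2.png',(20,50,330,400),1.7,q)
E
```

```text
[ 0.53723311 -0.03617579  0.53918263  0.01719132] 30.892889085029843
[[ 0.  -1.8]
 [ 0.   0.3]
 [-4.   0.3]
 [ 2.6  0.7]
 [ 0.1 -0.4]
 [ 5.1  0.3]
 [ 0.6  2.1]
 [ 0.7 -1.8]
 [-0.1 -1.2]
 [ 2.5 -1.3]
 [ 0.5 -1.8]
 [-0.5 -1.2]
 [-0.1 -1.2]]
grip [ 0.53610801 -0.03429536  0.075     ] fixedface [ 0.59114376 -0.1262793   0.046     ] blank0 [ 0.58344224 -0.11340737  0.055     ]
```

View pics/w2.png

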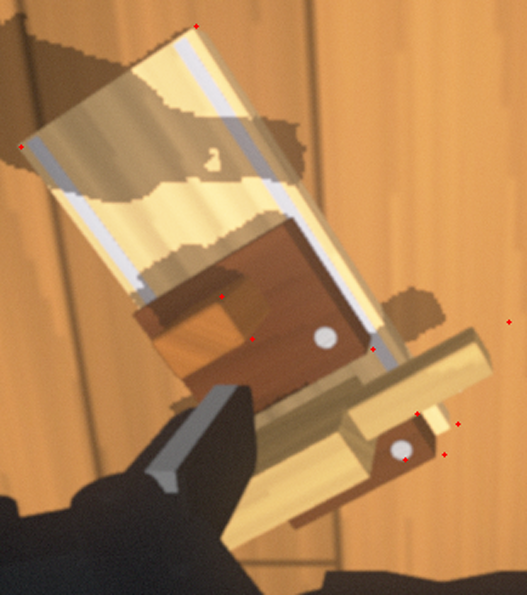

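```bash
python3 -m creep '[[[0,0,0],[0,-1.2,-3.8],1],[[0,0,0],[0,-1.2,-3.8],1],[[0,0,0],[0,-1.0,-3.7],1],[[10,0,0],[0,0,0],1],[[10,0,0],[0,0,0],1],[[10,0,0],[0,0,0],1],[[10,0,0],[0,0,0],1],[[10,0,0],[0,0,0],1],[[9,0,0],[0,0,0],1],[[0,0,0],[0,0,0],1]]'
python3 - <<'E'
from h import *
st();c=cam('wrist');save(c,'w3.png',None,1.4)
E
```

```text
time: 2.8
eef_pos: [0.5371, -0.0338, 0.2314]
eef_rot: [0.348, 0.616, -0.348, 0.616]
ft_force: [-0.1, -0.1, -0.6]
finger_gap: 0.0852
t 2.8 p [ 0.5371 -0.0338  0.2314] q [ 0.3475  0.6157 -0.3477  0.6158] F [-0.1 -0.1 -0.6] gap 0.0852
```

View pics/w3.png

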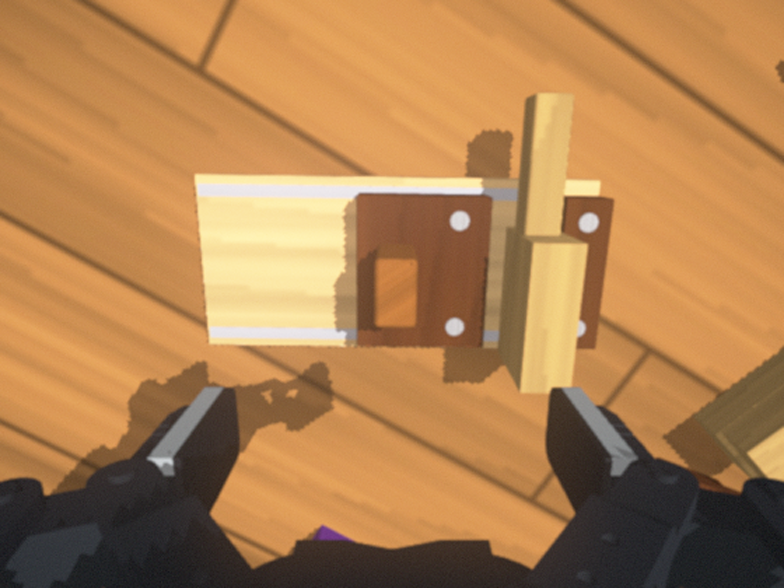

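```bash
python3 - <<'E'
from fit import *
w=cam('wrist')
def pts(p):
    j=-.075+p[3]; yb=-.105+p[5]; dx=p[4]
    return [((195,175),(.06,.135,.02)),((210,345),(-.06,.135,.02)),((600,181),(.06,-.135,.02)),((357,195),(.05,j+.085,.046)),((490,195),(.05,j,.046)),((357,347),(-.05,j+.085,.046)),((483,347),(-.05,j,.046)),((613,198),(.05,-.135,.046)),((596,349),(-.05,-.135,.046)),
    ((375,258),(.02,j+.072,.098)),((417,258),(.02,j+.048,.098)),((417,327),(-.02,j+.048,.098)),((375,327),(-.02,j+.072,.098)),
    ((526,237),(.045+dx,yb+.03,.09)),((587,242),(.045+dx,yb,.09)),((578,391),(-.045+dx,yb,.09)),((521,391),(-.045+dx,yb+.03,.09)),((530,94),(.125+dx,yb+.03,.068)),((573,94),(.125+dx,yb+.008,.068))]
def res(p): return np.concatenate([proj(w,F2W(p,f))[0]-np.array(u)/1.4 for u,f in pts(p)])
r=least_squares(res,[.54,-.036,.53,.02,0,0],loss='soft_l1');p=r.x;print(p.round(4),np.degrees(p[2]));print(res(p).reshape(-1,2).round(1).tolist())
np.save('fx.npy',p);j=-.075+p[3]
g=F2W(p,(0,j+.06,.075));s=st()
Rm=R.from_quat(s['eef_rot']).as_matrix();print('grip',g,'tool delta cm',Rm.T@(g-s['eef_pos'])*100)
print('tool z yaw',np.degrees(np.arctan2(Rm[1,2],Rm[0,2])),'want',np.degrees(p[2])-90)
E
```

```text
[ 0.534  -0.0373  0.5358  0.0158 -0.0167  0.0011] 30.699998261285902
[[-1.2, 0.1], [-0.4, 0.2], [0.3, -1.9], [-1.0, -0.3], [1.9, 0.5], [0.3, -0.7], [0.4, 0.0], [1.2, -1.0], [0.1, -0.8], [-0.8, 0.2], [0.9, 0.5], [-0.2, 1.4], [-0.7, 1.2], [4.1, 3.5], [-0.6, 0.2], [-6.0, 0.7], [-1.1, 0.4], [2.3, -2.4], [0.2, -2.1]]
t 2.9 p [ 0.5371 -0.0338  0.2314] q [ 0.3473  0.6159 -0.3472  0.616 ] F [ 0.7  0.5 -0.2] gap 0.0853
grip [ 0.53358429 -0.0366744   0.075     ] tool delta cm [15.63570069 -0.44791878  0.06403955]
tool z yaw -58.82312345318851 want -59.3000017387141
```

```bash
python3 -m creep '[[[0.5,0,0],[4,-0.4,0.1],1],[[0,0,0],[5,0,0],1],[[0,0,0],[5,0,0],1],[[0,0,0],[3.4,0,0],1],[[0,0,0],[0,0,0],1],[[0,0,0],[0,0,0],-1],[[0,0,0],[0,0,0],-1],[[0,0,0],[0,0,0],-1],[[0,0,0],[0,0,0],-1],[[0,0,0],[0,0,0],-1],[[0,0,0],[0,0,0],-1]]'
```

```text
time: 4.28
eef_pos: [0.5349, -0.0369, 0.0585]
eef_rot: [0.351, 0.613, -0.351, 0.614]
ft_force: [-0.7, -0.1, 6.4]
finger_gap: 0.0238
```

Gripped (24 mm gap). Now I'll slide the jaw back.

```bash
python3 -m creep '[[[0,0,0],[0,0,-0.5],-1],[[0,0,0],[0,0,-1],-1],[[0,0,0],[0,0,-1],-1],[[0,0,0],[0,0,-1],-1],[[0,0,0],[0,0,-1],-1],[[0,0,0],[0,0,-1],-1],[[0,0,0],[0,0,-1],-1],[[0,0,0],[0,0,-0.7],-1],[[0,0,0],[0,0,0],-1]]'
```

```text
time: 5.4
eef_pos: [0.4985, 0.0255, 0.0585]
eef_rot: [0.352, 0.613, -0.35, 0.615]
ft_force: [0.1, -0.4, 9.6]
finger_gap: 0.0236
```

```bash
python3 -m creep '[[[0,0,0],[0,0,0],1],[[0,0,0],[0,0,0],1],[[0,0,0],[0,0,0],1],[[0,0,0],[0,0,0],1],[[0,0,0],[-3,0,0],1],[[0,0,0],[-5,0,0],1],[[0,0,0],[-5,0,0],0],[[0,0,0],[-4.5,0,4],0],[[0,0,0],[0,0,4],0],[[0,0,0],[0,0,0],0]]'
python3 - <<'E'
from h import *
st();c=cam('wrist');save(c,'w4.png',None,1.4)
E
```

```text
time: 6.65
eef_pos: [0.5393, -0.0473, 0.233]
eef_rot: [0.352, 0.612, -0.353, 0.614]
ft_force: [-0.5, -0.7, -0.2]
finger_gap: 0.0425
t 6.65 p [ 0.5393 -0.0473  0.233 ] q [ 0.3522  0.6119 -0.3526  0.6141] F [-0.5 -0.7 -0.2] gap 0.0425
```

View pics/w4.png

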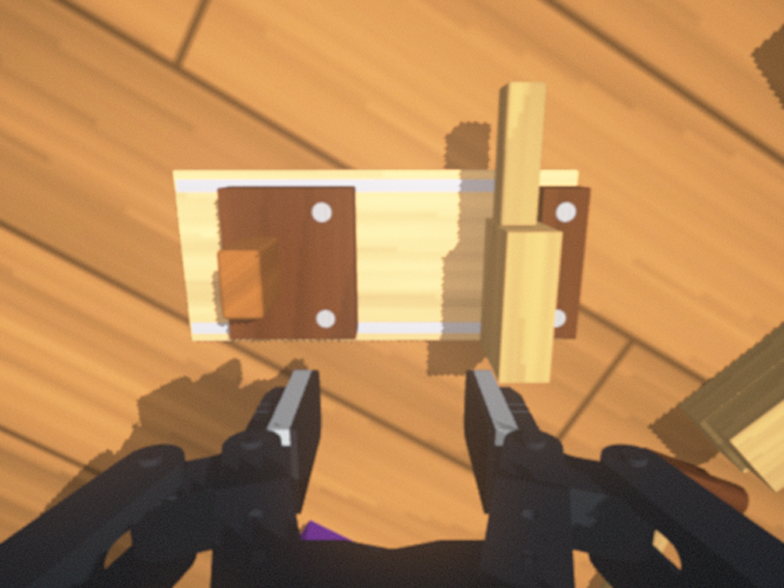

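```bash
cat >> fit.py <<'E'
def tofix(p,w):
    d=np.array(w[:2])-p[:2];c,s=np.cos(p[2]),np.sin(p[2]);return np.array([c*d[0]+s*d[1],-s*d[0]+c*d[1],w[2]])
def where():
    p=np.load('fx.npy');s=st();M=R.from_quat(s['eef_rot']).as_matrix();print('fix cm',(tofix(p,s['eef_pos'])*100).round(2),'toolz yaw in fix',round(np.degrees(np.arctan2(M[1,2],M[0,2])-p[2]),2),'down',M[:,0].round(3));return p,s,M
E
python3 - <<'E'
from fit import *
where();print(env.state()['joint_pos'].round(2))
E
```

```text
t 6.7 p [ 0.5381 -0.045   0.2322] q [ 0.3516  0.6135 -0.3518  0.6134] F [-0.7  1.2 -0.3] gap 0.043
fix cm [-0.04 -0.86 23.22] toolz yaw in fix -90.35 down [-0. -0. -1.]
[-0.22  0.49  0.37  1.83 -0.23  0.86 -0.78]
```

```bash
python3 -m creep '[[[0,0,0],[0,0,4.4],0],[[0,0,0],[0,0,4.4],0],[[0,0,0],[0,0,4.4],0],[[-10,0,0],[0,0,0],0],[[-10,0,0],[0,0,0],0],[[-10,0,0],[0,0,0],0],[[-10,0,0],[0,0,0],0],[[-10,0,0],[0,0,0],0],[[-10,0,0],[0,0,0],0],[[-10,0,0],[0,0,0],0],[[-10,0,0],[0,0,0],0],[[-10,0,0],[0,0,0],0]]' >/dev/null; python3 - <<'E'
from fit import *
where()
c=cam('wrist');save(c,'w5.png')
E
```

```text
t 8.2 p [ 0.6043 -0.1556  0.2314] q [-0.1879  0.6821  0.1893  0.6808] F [0.2 0.5 0.6] gap 0.0426
fix cm [ 1.000e-02 -1.376e+01  2.314e+01] toolz yaw in fix 0.24 down [-0.002  0.001 -1.   ]
```

View pics/w5.png

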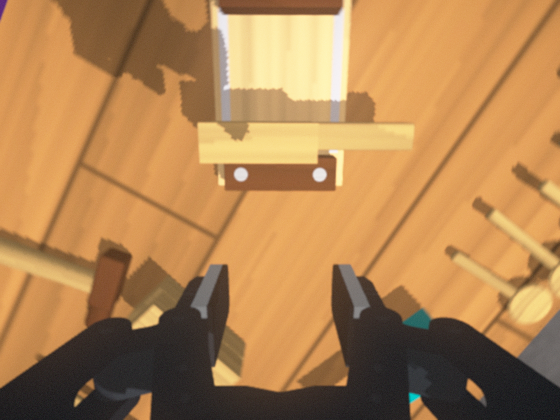

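```bash
python3 - <<'E'
from fit import *
p=np.load('fx.npy');c=cam('scene')
for n,px,z in [('stack',(182,178),.05),('stack near',(203,178),.05),('turq block',(158,235),.035),('turq right',(169,240),.03),('fixedjaw',(228,200),.046),('purple',(289,148),.04)]: print(n,(tofix(p,ray(c,px,z))*100).round(1))
E
```

```text
stack [ -7.  -28.9   5. ]
stack near [ -7.6 -22.4   5. ]
turq block [ 15.3 -30.9   3.5]
turq right [ 16.4 -27.6   3. ]
fixedjaw [  0.9 -13.3   4.6]
purple [-25.5   2.7   4. ]
```

```bash
python3 -m creep '[[[0,0,0],[5,0,0],0],[[0,0,0],[5,0,0],0],[[0,0,0],[4,0,0],0],[[0,0,0],[1.8,0,0],0],[[0,0,0],[0,0,0],0]]' >/dev/null; python3 - <<'E'
from fit import *
where()
c=cam('side');save(c,'d5.png',(200,130,400,270),4)
E
```

```text
t 8.93 p [ 0.6045 -0.1568  0.0734] q [-0.1853  0.683   0.1861  0.6816] F [ 0.7 -0.1  0.7] gap 0.0425
fix cm [ -0.04 -13.87   7.34] toolz yaw in fix -0.25 down [-0.002  0.001 -1.   ]
```

View pics/d5.png

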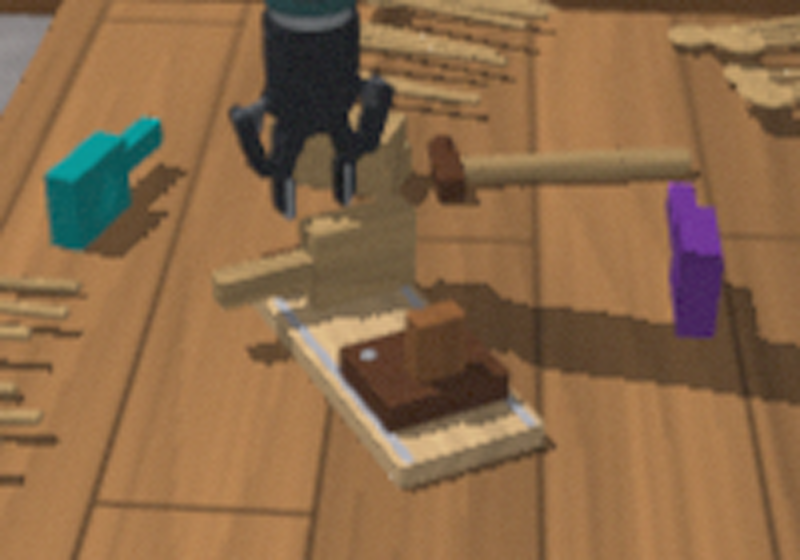

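```bash
python3 -m creep '[[[0,0,0],[0,0.8,0],0],[[0,0,0],[0,0.8,0],0],[[0,0,0],[0,0.5,0],0],[[0,0,0],[0,0.4,0],0],[[0,0,0],[0,0.4,0],0],[[0,0,0],[0,0.4,0],0],[[0,0,0],[0,0.4,0],0],[[0,0,0],[0,0,0],0]]' >/dev/null; python3 - <<'E'
from fit import *
where()
c=cam('side');save(c,'d6.png',(200,130,400,270),4)
E
```

```text
t 9.97 p [ 0.586  -0.1251  0.0742] q [-0.186   0.6823  0.1864  0.682 ] F [-0.3  0.   0.1] gap 0.0427
fix cm [-1.00e-02 -1.02e+01  7.42e+00] toolz yaw in fix -0.17 down [-0.001  0.    -1.   ]
```

View pics/d6.png

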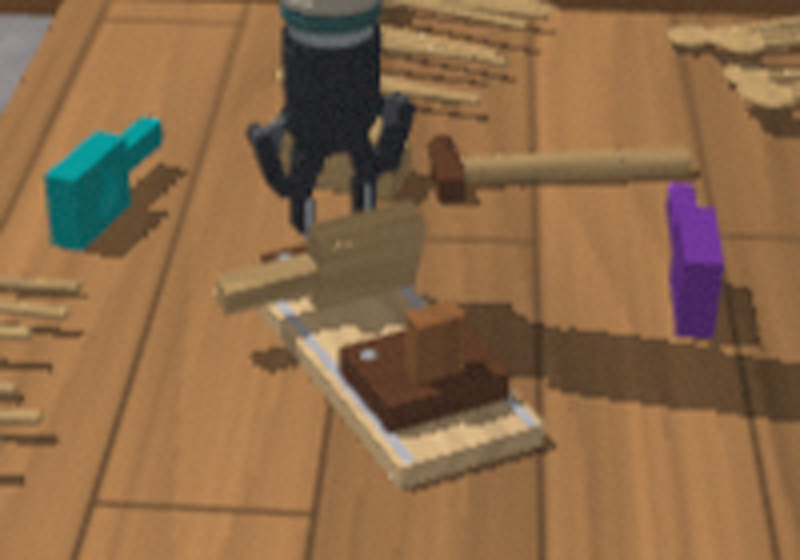

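It's tipping about the far bottom edge without sliding. I'll keep pushing gently past the balance point.

```bash
python3 -m creep '[[[0,0,0],[0,0.4,0],0],[[0,0,0],[0,0.4,0],0],[[0,0,0],[0,0.4,0],0],[[0,0,0],[0,0.4,0],0],[[0,0,0],[0,0.4,0],0],[[0,0,0],[0,0,0],0],[[0,0,0],[0,0,0],0],[[0,0,0],[0,0,0],0]]' >/dev/null; python3 - <<'E'
from fit import *
where()
c=cam('side');save(c,'d7.png',(200,130,400,270),4)
E
```

```text
t 11.03 p [ 0.5763 -0.1087  0.0743] q [-0.1859  0.6822  0.1858  0.6823] F [-0.1 -0.6  0.2] gap 0.0428
fix cm [-0.   -8.29  7.43] toolz yaw in fix -0.22 down [ 0. -0. -1.]
```

View pics/d7.png

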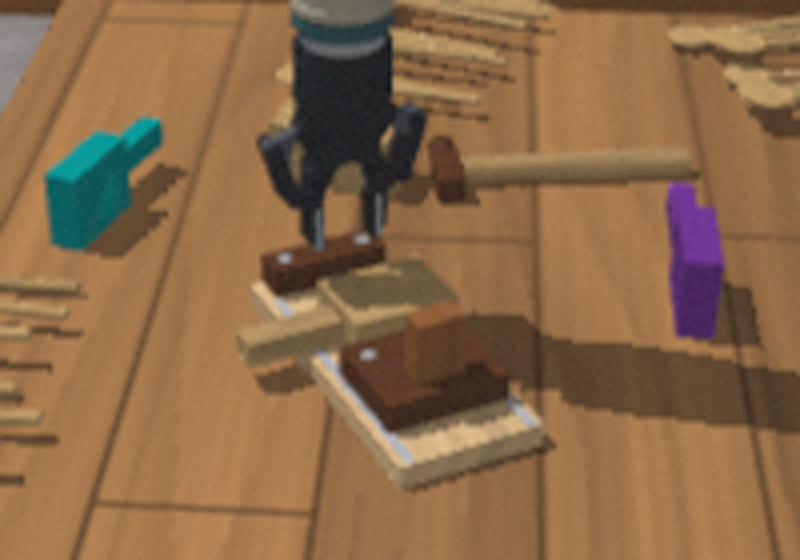

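```bash
python3 -m creep '[[[0,0,0],[-4,0,0],1],[[0,0,0],[-5,0,0],1],[[0,0,0],[-5,0,0],1],[[10,0,0],[0,0,0],1],[[10,0,0],[0,0,0],1],[[10,0,0],[0,0,0],1],[[10,0,0],[0,0,0],1],[[10,0,0],[0,0,0],1],[[10,0,0],[0,0,0],1],[[10,0,0],[0,0,0],1],[[10,0,0],[0,0,0],1],[[10,0,0],[0,0,0],1]]' >/dev/null; python3 -m creep '[[[0,0,0],[0,0,-4],1],[[0,0,0],[0,0,-4],1],[[0,0,0],[0,0,0],1]]' >/dev/null; python3 - <<'E'
from fit import *
where()
c=cam('wrist');save(c,'w8.png',None,1.4)
E
```

```text
t 12.95 p [ 0.5341 -0.036   0.2141] q [ 0.3498  0.6158 -0.349   0.6137] F [ 0.1 -0.   0.5] gap 0.0851
fix cm [ 0.08  0.11 21.41] toolz yaw in fix -89.93 down [-0.002  0.002 -1.   ]
```

View pics/w8.png

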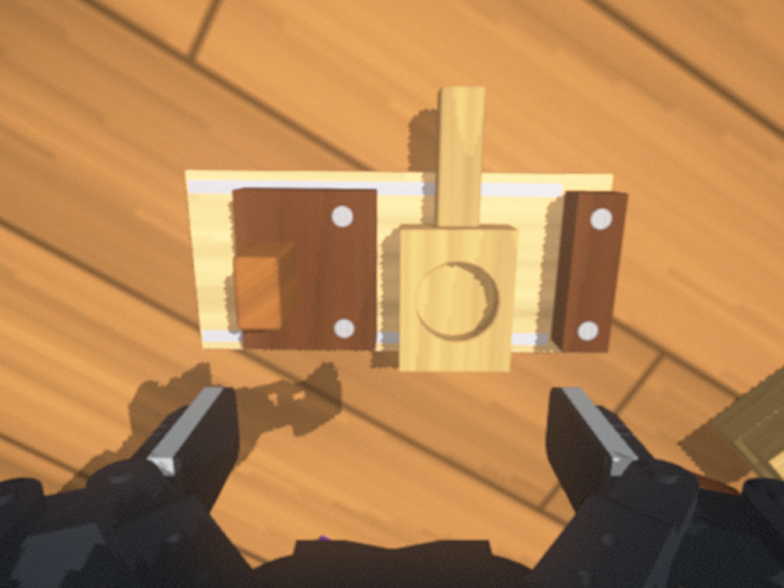

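```bash
python3 -m creep '[[[0,0,0],[0,0,-3.5],1],[[0,0,0],[0,0,-3.6],1],[[0,0,0],[5,0,0],1],[[0,0,0],[5,0,0],1],[[0,0,0],[4,0,0],1],[[0,0,0],[1.5,0,0],1],[[0,0,0],[0,0,0],-1],[[0,0,0],[0,0,0],-1],[[0,0,0],[0,0,0],-1],[[0,0,0],[0,0,0],-1],[[0,0,0],[0,0,0],-1],[[0,0,0],[0,0,0],-1]]'; python3 - <<'E'
from fit import *
where()
E
```

```text
time: 14.5
eef_pos: [0.4999, 0.0227, 0.0606]
eef_rot: [0.352, 0.614, -0.35, 0.614]
ft_force: [-1.9, 2.2, 7.7]
finger_gap: 0.0234
t 14.5 p [0.4999 0.0227 0.0606] q [ 0.3516  0.6138 -0.3501  0.614 ] F [-1.9  2.2  7.7] gap 0.0234
fix cm [0.14 6.91 6.06] toolz yaw in fix -90.19 down [ 0.001  0.002 -1.   ]
```

```bash
python3 -m creep '[[[0,0,0],[0,0,0.4],-1],[[0,0,0],[0,0,0.5],-1],[[0,0,0],[0,0,0.5],-1],[[0,0,0],[0,0,0.4],-1],[[0,0,0],[0,0,0.4],-1],[[0,0,0],[0,0,0.4],-1],[[0,0,0],[0,0,0.4],-1],[[0,0,0],[0,0,0.4],-1],[[0,0,0],[0,0,0.4],-1],[[0,0,0],[0,0,0],-1]]'; python3 - <<'E'
from fit import *
where()
c=cam('wrist');save(c,'w9.png',None,1.4)
E
```

```text
time: 15.75
eef_pos: [0.5189, -0.0099, 0.0606]
eef_rot: [0.352, 0.614, -0.35, 0.614]
ft_force: [-3.2, 2.1, 6.8]
finger_gap: 0.0232
t 15.75 p [ 0.5189 -0.0099  0.0606] q [ 0.3515  0.6141 -0.3502  0.6138] F [-3.2  2.1  6.8] gap 0.0232
fix cm [0.1  3.13 6.06] toolz yaw in fix -90.2 down [ 0.001  0.002 -1.   ]
```

View pics/w9.png

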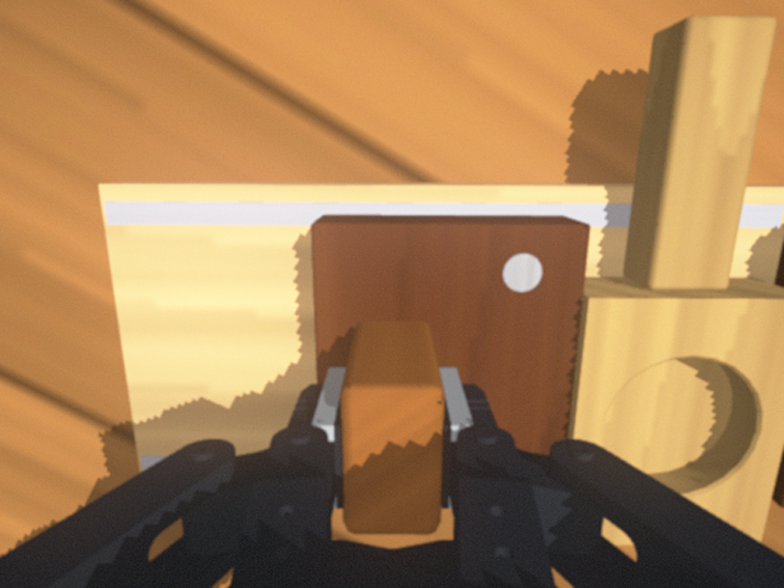

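```bash
python3 -m creep '[[[0,0,0],[0,0,0.2],-1],[[0,0,0],[0,0,0.2],-1],[[0,0,0],[0,0,0.1],-1],[[0,0,0],[0,0,0],-1]]'; python3 -m creep '[[[0,0,0],[0,0,0.1],-1],[[0,0,0],[0,0,0],-1]]';python3 -m creep '[[[0,0,0],[0,0,0.1],-1],[[0,0,0],[0,0,0],-1]]'
```

```text
time: 16.3
eef_pos: [0.5212, -0.0139, 0.0606]
eef_rot: [0.352, 0.614, -0.35, 0.614]
ft_force: [-3.3, 3.4, 7.7]
finger_gap: 0.0235
time: 16.55
eef_pos: [0.5216, -0.0146, 0.0606]
eef_rot: [0.351, 0.614, -0.35, 0.614]
ft_force: [-3.2, 3.5, 7.4]
finger_gap: 0.0234
time: 16.8
eef_pos: [0.5221, -0.0155, 0.0606]
eef_rot: [0.351, 0.614, -0.35, 0.614]
ft_force: [-2.6, 3.7, 8.3]
finger_gap: 0.0234
```

```bash
for i in 1; do python3 -m creep '[[[0,0,0],[0,0,0.1],-1],[[0,0,0],[0,0,0],-1]]'; python3 -m creep '[[[0,0,0],[0,0,0.1],-1],[[0,0,0],[0,0,0],-1]]';python3 -m creep '[[[0,0,0],[0,0,0.1],-1],[[0,0,0],[0,0,0],-1]]'; done | grep -E 'force|pos'
```

```text
eef_pos: [0.5226, -0.0163, 0.0606]
ft_force: [-2.4, 3.7, 7.1]
eef_pos: [0.5227, -0.0165, 0.0606]
ft_force: [-4.8, 4.9, 9.0]
eef_pos: [0.5227, -0.0165, 0.0606]
ft_force: [-5.4, 7.6, 10.3]
```

```bash
python3 -m creep '[[[0,0,0],[0,0,0.2],-1],[[0,0,0],[0,0,0],-1],[[0,0,0],[0,0,0],-1]]'|grep -E 'force|pos'; python3 -m creep '[[[0,0,0],[0,0,0.2],-1],[[0,0,0],[0,0,0],-1],[[0,0,0],[0,0,0],-1]]'|grep -E 'force|pos'
```

```text
eef_pos: [0.5227, -0.0165, 0.0606]
ft_force: [-7.8, 11.4, 12.3]
eef_pos: [0.5226, -0.0164, 0.0606]
ft_force: [-10.5, 14.8, 15.3]
```

```bash
python3 -m creep '[[[0,0,0],[0,0,-0.2],-1],[[0,0,0],[0,0,-0.2],-1],[[0,0,0],[0,0,0],1],[[0,0,0],[0,0,0],1],[[0,0,0],[0,0,0],1],[[0,0,0],[0,0,0],1],[[0,0,0],[-3,0,0],1],[[0,0,0],[-5,0,0],1],[[0,0,0],[-5,0,0],1],[[0,0,0],[-4,0,3],1],[[0,0,0],[0,0,0],1]]'; python3 - <<'E'
from fit import *
where()
c=cam('wrist');save(c,'w10.png',None,1.4);c=cam('side');save(c,'d10.png',(200,130,400,270),4);c=cam('scene');save(c,'s10.png')
E
```

```text
time: 19.68
eef_pos: [0.5422, -0.0484, 0.2327]
eef_rot: [0.353, 0.61, -0.351, 0.616]
ft_force: [-0.7, 0.0, 0.4]
finger_gap: 0.0856
t 19.68 p [ 0.5422 -0.0484  0.2327] q [ 0.3527  0.6104 -0.351   0.6163] F [-0.7  0.   0.4] gap 0.0856
fix cm [ 0.14 -1.37 23.27] toolz yaw in fix -90.38 down [ 0.008 -0.002 -1.   ]
```

View pics/w10.png

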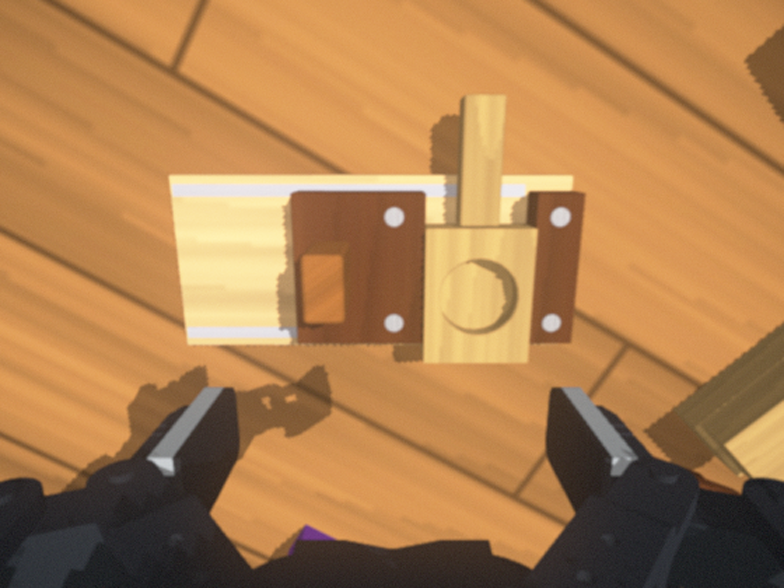

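View pics/d10.png

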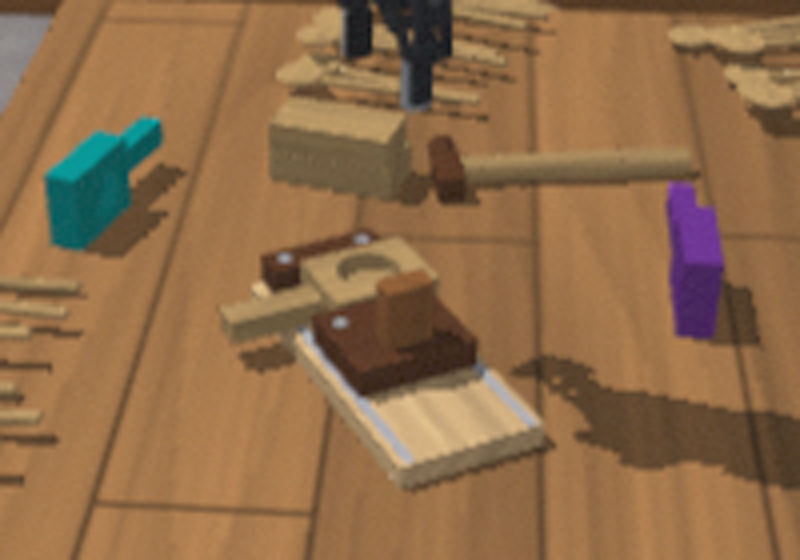

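View pics/s10.png

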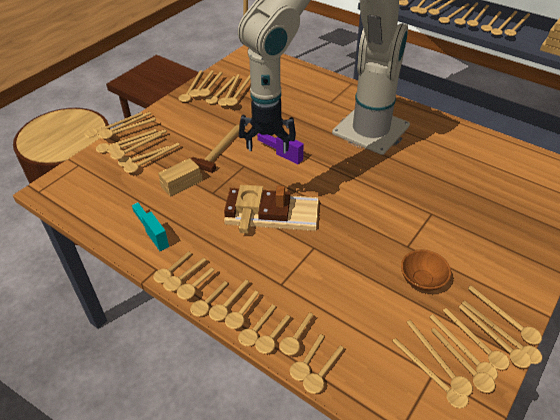

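```bash
python3 - <<'E'
from rig import env
print(env.close_job())
E
```

```text
the job is handed in; nothing more can be done
None
```

The blank now lies flat on its back, hollow up, clamped snugly between the two jaws, and the job is handed in at about 20 s of the 58 s allowed. I gripped the jaw's board and slid it back about 69 mm. Then I tipped the blank over with the half-open fingers pushing high on its hollow side, slid the jaw in until it stopped, and released.

**Last checks:**
- **Fit:** The jaw stopped moving while the wrist force rose to about 18 N sideways. Its travel puts the opening at about 69.5 mm, against the 70 mm block.
- **Square and flat:** The wrist and side pictures, taken before hand-in, show the block flush to both jaws and square to them. They don't show it lifted off the bed.
- **Left alone:** The bowl, mallet, stack and the purple and turquoise look-alikes show no visible change in the pictures.

**Offset:** By my measurement the blank started about 17 mm off-centre towards the fixture's -x side. I left it that way, so about 12 mm of the block sticks out past the jaw ends.

**Disagreement:** My first fixture fit, from the start pose, was off by several mm. I replaced it with a fit from a clear overhead view, and that one held up in every move.

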